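Pin the shaker's balance plates

TASK

Push the three loose balance plates on the shaker along their channel, away from you, until all of them are up against the stop, so that their holes line up over the socket. Then take the locking pin from its stand, put it down through all three plates into the socket until its knob rests on the top plate, and let go of it. Do it gently, never pushing or pressing hard on the shaker, and leave the tube rack, the bottle and the jar where they are.

Things in the scene. Friction and masses are not known exactly. Their poses are not given: they have to be found in the camera images.
- shaker: Low white laboratory shaker, fixed to the table, 300 mm (x) by 190 mm (y), flat steel deck 45 mm above the table. Origin: centre of its underside, on the table; z up; x runs along the plates' channel, away from the robot (within 20 degrees). Contact forces on it and its slide adding up to over 45 N count as forcing; a push of 15 N is safe.
- channel (a point): Centre of the channel, level with its floor: x = 0, y = 0, 65 mm up in the shaker's frame, same axes. The channel lies between two aluminium rails along x (inner faces 31.5 mm either side, 12 mm thick, 270 mm long, tops 22 mm above this point). Its floor is a dark steel slide, 20 mm thick, clamped in the channel, at whose far (+x) end stands the stop.
- stop_middle (a point): Middle of the range in which the stop's face may lie: x = 68 mm in the shaker's frame. The slide is clamped at a different place each time, so the stop's face, a block across the channel with its top 101 mm above the table, lies up to 20 mm before or beyond this point. It is not measured: found by feel. Socket: 13 mm hole through the slide's floor, on the centre line, 40 mm before the stop's face.
- plate_bottom: Bottom one of three equal loose aluminium plates, stacked: 80 mm (x, along the channel) by 60 by 10 mm thick, 0.1 to 0.2 kg, a 13 mm hole through the centre. Play to the rails 1.5 mm a side. Origin: hole axis at the underside, 65 mm above the table, z up. With its far end on the stop the hole is over the socket. All start staggered, short of the stop, at x = -40 to -8 mm in the shaker's frame.
- plate_middle: Middle plate, equal to the bottom one and lying on it. Same origin and axes; underside 75 mm above the table. All three slide together under about 6 N (a tool that also presses down on them needs more); the force rises steeply at the stop.
- plate_top: Top plate, equal to the others and lying on the middle one. Same origin and axes; underside 85 mm above the table, upper face 95 mm.
- pin_grip (a point): Grip point in the knob of the loose, upright steel locking pin (0.1 to 0.15 kg): round knob 24 mm across, 40 mm high; below it a shank 10 mm across, 46 mm long, its last 8 mm tapering to 5 mm. On the pin's axis, 22 mm above the knob's flat underside (the shoulder), 18 mm below its top, 68 mm above the tip; z up along the pin. At the start the shoulder rests on the stand.
- pin_shoulder (a point): Point on the pin's axis in the plane of the knob's underside, 46 mm above the tip; when the pin is home it lies on the top plate's upper face, 95 mm above the table.
- stand: White plastic block, fixed to the table, 70 by 70 mm (a 4 mm foot of 86 by 86 mm is only trim) and 55 mm high, with an upright hole 15 mm across through its centre in which the pin stands at the start. Origin: centre of the underside. It stands left or right of the shaker.
- tube_rack: Bystander: loose blue tube rack with capped tubes, 70 by 120 mm, 75 mm high, on the shaker's other side. Origin: centre of the underside.
- reagent_bottle: Bystander: loose bottle, 64 mm across, 150 mm high, to the left of the shaker. Origin: centre of the underside.
- jar: Bystander: loose jar, 70 mm across, 85 mm high, to the right of the shaker. Origin: centre of the underside.

How it is judged:
At the end, for the whole second after the job is handed in: The pin stands upright (within 0.08 rad) through all three plates and in the socket, its shoulder on the top plate (92 to 98 mm above the shaker's underside); each plate lies flat (0.05 rad) with its hole within 4 mm of the pin's axis; the plates are at rest (z of pin_shoulder in the frame of shaker between 0.092 and 0.098 m and angle between pin_grip's own z axis and vertical below 0.08 rad and horizontal distance between pin_shoulder and plate_bottom below 0.004 m and horizontal distance between pin_shoulder and plate_middle below 0.004 m and horizontal distance between pin_shoulder and plate_top below 0.004 m and angle between each of plate_bottom, plate_middle, plate_top's own z axis and vertical below 0.05 rad and linear speed of plate_top below 0.02 m/s); the robot touches nothing.
It fails at once if the shaker, its stop or the plates against it are pushed with more than 45 N in all (contact force between shaker and anything else above 45 N).
It fails at once if the tube rack is moved more than 15 mm (distance of tube_rack from where it was at the start of the episode above 0.015 m).
It fails at once if the reagent bottle is moved more than 15 mm (distance of reagent_bottle from where it was at the start of the episode above 0.015 m).
It fails at once if the jar is moved more than 15 mm (distance of jar from where it was at the start of the episode above 0.015 m).
It also fails if it takes over 61 s, if anything falls off the work surface, if the arm or the gripper's body presses on something with over 40 N, if the wrist force passes 120 N, or if a joint passes its speed limit or range.

ROBOT

A 6-joint arm with a two-finger parallel gripper is mounted at the origin on the work surface. World frame = base frame: x ahead of the robot, y to its left, z up, the work surface at z = 0. Lengths are in m, angles in rad, forces in N, time in s.
With the tool pointing down it reaches from about 0.225 to 0.875 m from the base axis. Payload 3.4 kg.
Tool frame: the origin (TCP) lies between the finger pads; the fingertips stand 11 mm ahead of it and the grasp point (between the pads) lies 8 mm behind it; z points along the fingers, y is the line along which they close (so a half turn about z gives the same grasp; the last joint's range is limited). The gripper opens to 85 mm and grips with 20 to 120 N. Pads are 22 mm wide; open, the fingers measure 114 mm over their backs; the gripper's body (76 mm by 85 mm) begins 54 mm behind the grasp point. The pads swing forward as they close: fully open they stand 13 mm farther back than shut.
Start: joints at [-1.298, 0.276, 1.505, -0, 1.361, -0.121], TCP at [0.221, -0.531, 0.242] pointing down, gripper open.
Joint ranges: [-2.89, 2.89], [-0.75, 2.08], [0.22, 2.7], [-1.18, 4.32], [0.11, 2.71], [-2.7, 2.7]. Speed limits (rad/s): [2.57, 2.57, 3.14, 3.14, 3.14, 3.14].

INTERFACE

Orientations are given as a unit quaternion [w, x, y, z].
In Python, from rig import manip, imaging gives the robot as it stands. The module is installed in compiled form; this text tells all that it offers.
- The arm moves only by the tool jog_arm, never from a script. Its argument "deltas" is one flat list of numbers, 7 for each row, row after row: the turn, a rotation vector about the world's x, y, z in degrees, then the shift along the world's x, y, z in mm, then the opening, from 0 (shut) to 1 (fully open). In form: [ax, ay, az, tx, ty, tz, gripper, ax, ay, az, tx, ty, tz, gripper, ...]. A call has 1 to 20 rows; each row is the pose to reach, as a shift and turn from the pose commanded when the call began; what a row does not reach only later rows make up. A row lasts 1/10 s, in which the tool goes at most 50 mm and 8.59 degrees, less where a joint would pass 70% of its speed; a pose out of reach is approached as far as the arm can. A call with a gripper value outside its range is refused whole. The fingers move at their own pace and stop on an object; "grip_force" is the grip in N (left out, the last holds). Time passes only in rows, so rows that repeat a pose let the fingers close. It gives the time, the measured TCP pose, the force, the opening and the grip force at its end, in the units of the state.
- manip.get_state(): the state, without advancing time (a new reading comes with each control period).
- imaging.get_image(name): name is "scene" or "top" or "wrist"; returns the picture (400x640x3 uint8, blue, green, red); there is no depth.
- imaging.calibration(name): a dict with "mtx" (3x3 intrinsics, pixels), "cam_to_world" (4x4, takes a point from camera to world coordinates). Camera axes: x right, y down, z forward; pixel columns grow to the right and rows downward; lengths in m; the calibration is good to about 2 mm. The wrist camera is an equidistant fisheye: a pixel r from the principal point sees the ray r / f radians off the axis. A picture is of the moment at which its call begins: read the wrist's pose just before it. calibration takes no time and is no camera call; for the wrist camera it gives the pose at the moment of the call.
- manip.sign_off(): hands the job in; it is judged then, once.
The state is a dict: "clock": time; "qpos": joint angles; "qd": joint speeds; "effort": joint torques, N m; "position": TCP position; "ee_rot": TCP orientation; "contact_force": force on the tool from outside, world axes, zero at the start; "moment": the same for the moment, N m; "width": finger opening in m; "gripper_force": force on a finger pad.
Only numpy, scipy, OpenCV 4.12 (cv2) and the standard library are available. Lean on these libraries where they do the work, as an engineer would, in place of code of your own. Each camera call takes 0.05 s, during which the arm holds its last target. There are 200 camera calls.

## Working session

There is one attempt and no reset: what is moved stays moved. The work goes in short steps, Python scripts to look and compute and a tool call to move; the robot and the scene stay as the last step left them, time stands still between calls to the robot, and variables do not carry over. Pictures are saved under pics/ and viewed, at most 10 in all, crops included, and the job is handed in when it is done.

Besides the shell and the picture viewer there is one more tool, called after "Call:" in YAML: its name, and indented under it one key for each argument. jog_arm: Moves the arm, as the interface text tells. Its arguments: {"type":"object","properties":{"deltas":{"type":"array"},"grip_force":{"type":"number"}},"required":["deltas"]}

```bash
mkdir -p pics
python3 - <<'E'
from rig import manip, imaging
import cv2,numpy as np
for n in ("top","scene"):
    cv2.imwrite(f"pics/{n}0.png",imaging.get_image(n)); c=imaging.calibration(n); print(n,np.round(c["mtx"],1).tolist(),np.round(c["cam_to_world"],3).tolist())
s=manip.get_state(); print(s)
E
```

```text
top [[493.5, 0.0, 327.0], [0.0, 493.5, 202.5], [0.0, 0.0, 1.0]] [[0.012, -0.988, 0.151, 0.395], [-1.0, -0.008, 0.03, -0.014], [-0.028, -0.151, -0.988, 1.136], [0.0, 0.0, 0.0, 1.0]]
scene [[363.6, 0.0, 321.1], [0.0, 363.6, 199.1], [0.0, 0.0, 1.0]] [[0.484, 0.747, -0.456, 0.905], [0.875, -0.413, 0.251, -0.197], [-0.001, -0.52, -0.854, 0.731], [0.0, 0.0, 0.0, 1.0]]
{'clock': 0.1, 'qpos': array([-1.29798679e+00,  2.76553460e-01,  1.50598336e+00,  4.18473856e-07,
        1.36070423e+00, -1.20973504e-01]), 'qd': array([-0.00137665, -0.00216247, -0.00453533,  0.00075717, -0.00059316,
       -0.00088553]), 'effort': array([ 9.53088420e-04, -4.17701375e+01, -2.46404761e+01, -3.54746344e-04,
        5.82605877e-03,  1.56969247e-05]), 'position': array([ 0.22050849, -0.53056126,  0.24152305]), 'ee_rot': array([-8.21841870e-04,  9.80679077e-01,  1.95621750e-01, -6.23075584e-05]), 'contact_force': array([-0.35783902,  0.23283349,  0.472269  ]), 'moment': array([ 0.00047746, -0.00928901, -0.02638706]), 'gripper_force': 0.0, 'width': 0.08529862040995785}
```

View pics/top0.png

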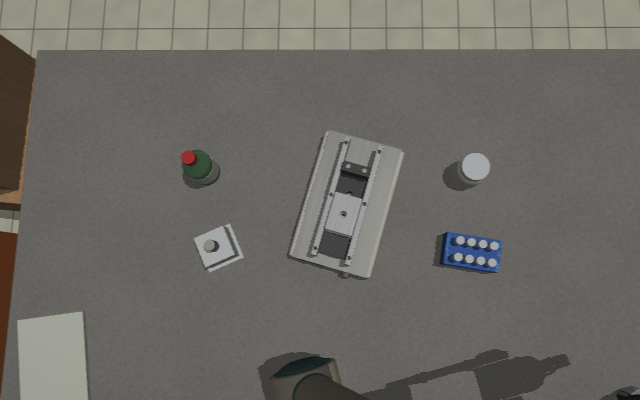

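View pics/scene0.png

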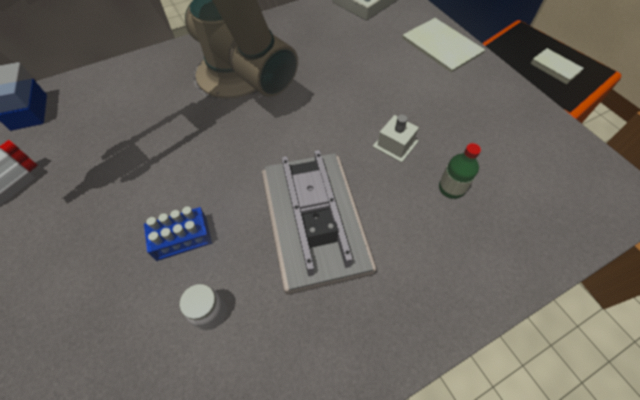

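The top view shows the shaker around (346,203), plate hole near (344,213), stop near (354,170) and the pin knob near (210,245) on the left stand. The rack and jar are on the right and the bottle is at (200,168). I'll enlarge it next.

Run:
```python
import cv2
a=cv2.imread("pics/top0.png")
l=cv2.resize(a[215:280,185:250],(390,390),interpolation=cv2.INTER_CUBIC)
r=cv2.resize(a[125:284,285:410][:,:],None,fx=3.7,fy=3.7,interpolation=cv2.INTER_CUBIC)
import numpy as np
h=np.zeros((590,800,3),np.uint8);h[:390,:390]=l[:, :390];w=min(r.shape[1],405);h[:r.shape[0],395:395+w]=r[:590,:w]
cv2.imwrite("pics/c0.png",h)
```

```text
(no output)
```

View pics/c0.png

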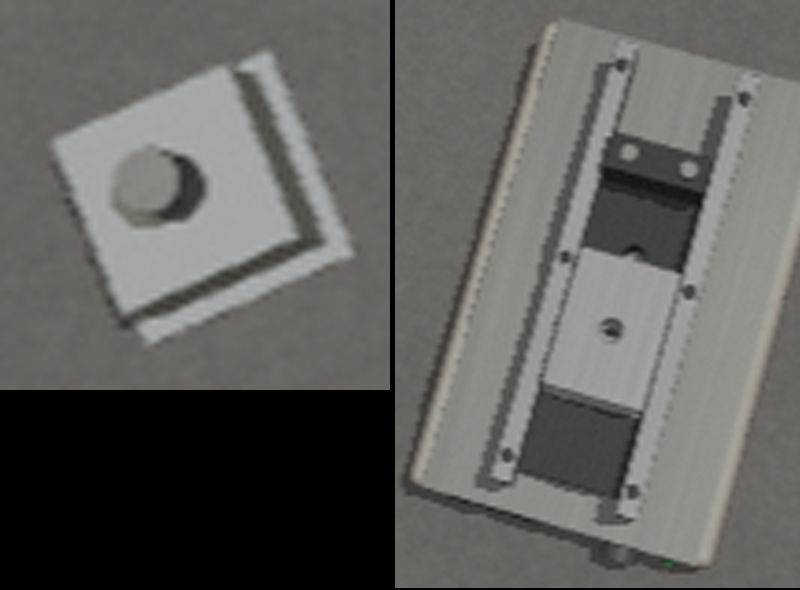

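The crop shows rail screws on the left rail at (621,64), (565,257) and (507,455), and on the right at (744,98), (688,291) and (632,492). The top hole is at (612,329), part of the socket at (635,252), and the knob top at (150,178).

```bash
cat > h.py <<'E'
from rig import manip, imaging
import numpy as np, cv2
def ray(c,p,z):
    K=c["mtx"];T=np.array(c["cam_to_world"])
    d=T[:3,:3]@np.array([(p[0]-K[0,2])/K[0,0],(p[1]-K[1,2])/K[1,1],1]);o=T[:3,3]
    return (o+d*(z-o[2])/d[2])[:2]
def wray(c,p,z):
    K=c["mtx"];T=np.array(c["cam_to_world"])
    v=np.array([p[0]-K[0,2],p[1]-K[1,2]]);r=np.linalg.norm(v);t=r/K[0,0]
    d=T[:3,:3]@np.array([*(v/max(r,1e-9)*np.sin(t)),np.cos(t)]);o=T[:3,3]
    return (o+d*(z-o[2])/d[2])[:2]
def wproj(c,X):
    K=c["mtx"];q=np.linalg.inv(np.array(c["cam_to_world"]))@np.array([*X,1]);r=np.hypot(q[0],q[1]);t=np.arctan2(r,q[2])
    return np.array([K[0,2],K[1,2]])+K[0,0]*t*q[:2]/r
E
python3 - <<'E'
from h import *
c=imaging.calibration("top")
R=lambda u,v:(285+(u-395)/3.7,125+v/3.7)
L=[ray(c,R(*p),.087) for p in [(621,64),(565,257),(507,455)]]
Q=[ray(c,R(*p),.087) for p in [(744,98),(688,291),(632,492)]]
L=np.array(L);Q=np.array(Q);d=(L[0]-L[2])+(Q[0]-Q[2]);print(L,Q,np.linalg.norm(L[1]-Q[1]))
a=np.arctan2(d[1],d[0]);C=(L.mean(0)+Q.mean(0))/2;print("yaw",np.degrees(a),"C",C)
f=lambda p:(np.array([[np.cos(a),np.sin(a)],[-np.sin(a),np.cos(a)]])@(p-C))
for n,p,z in [("hole",(612,329),.095),("socket",(635,252),.065),("stopL",(603,170),.101),("stopR",(703,192),.101),("near top edge",(592,397),.095),("nearlow edge",(594,408),.065),("far",(632,258),.095)]:
    w=ray(c,R(*p),z);print(n,w,f(w))
print("knob",ray(c,(185+150/6,215+178/6),.095))
q=[ray(c,(185+u/6,215+v/6),.055) for u,v in [(228,66),(52,142),(122,316),(298,238)]];print("stand",np.mean(q,0),q)
s=[ray(c,p,.15) for p in [(189,158)]];print("bottle",s)
E
```

```text
[[ 0.68924542 -0.0226791 ]
 [ 0.57313128  0.00920676]
 [ 0.45765543  0.04123193]] [[ 0.6689015  -0.09522005]
 [ 0.55365292 -0.06237745]
 [ 0.43732914 -0.03054854]] 0.07418696076323475
yaw -15.515649899543133 C [ 0.56331928 -0.02673107]
hole [ 0.53001896 -0.01844008] [-0.03430463 -0.00091904]
socket [ 0.58018843 -0.0319043 ] [ 0.01763824 -0.00047217]
stopL [ 0.62200251 -0.01255206] [0.05275175 0.02936015]
stopR [ 0.60937642 -0.07033052] [ 0.05604162 -0.02969021]
near top edge [ 0.49074797 -0.00729426] [-0.075126   -0.00068445]
nearlow edge [ 0.48704205 -0.00832427] [-0.07842134 -0.00266827]
far [ 0.5714715  -0.02969679] [ 0.00864847 -0.00067691]
knob [0.46183694 0.26453571]
stand [0.46008919 0.26581923] [array([0.50596731, 0.24824769]), array([0.47726603, 0.31223612]), array([0.41405451, 0.28310147]), array([0.4430689 , 0.21969164])]
bottle [array([0.6367339 , 0.30219627])]
```

Call:
jog_arm:
  deltas: [0,0,-38,237,533,-60,0,0,0,-38,237,533,-60,0,0,0,-38,237,533,-60,0,0,0,-38,237,533,-60,0,0,0,-38,237,533,-60,0,0,0,-38,237,533,-60,0,0,0,-38,237,533,-60,0,0,0,-38,237,533,-60,0,0,0,-38,237,533,-60,0,0,0,-38,237,533,-60,0,0,0,-38,237,533,-60,0,0,0,-38,237,533,-60,0,0,0,-38,237,533,-60,0,0,0,-38,237,533,-60,0,0,0,-38,237,533,-60,0,0,0,-38,237,533,-60,0,0,0,-38,237,533,-60,0,0,0,-38,237,533,-60,0]

```text
clock: 1.9
position: [0.4575, 0.001, 0.1825]
ee_rot: [0.0, 0.991, -0.135, 0.0]
contact_force: [0.2, -0.4, 0.3]
width: -0.0003
gripper_force: 0.0
```

Run:
```python
from h import *
s=manip.get_state();c=imaging.calibration("wrist");im=imaging.get_image("wrist")
print(s["position"],s["ee_rot"],s["qpos"],s["contact_force"],s["width"],s["clock"]);print(c)
cv2.imwrite("pics/w1.png",im)
a=np.radians(-15.5);C=np.array([.5633,-.0267]);
for n,p in dict(hole=(-.034,0,.095),nearL=(-.074,.03,.095),nearR=(-.074,-.03,.095),stopL=(.054,.03,.101),railL=(-.135,.0315,.087),railR=(-.135,-.0315,.087),tip=(-.11,0,.17)).items():
    w=[C[0]+p[0]*np.cos(a)-p[1]*np.sin(a),C[1]+p[0]*np.sin(a)+p[1]*np.cos(a),p[2]];print(n,wproj(c,w).round())
```

```text
[0.45749478 0.00104626 0.18251338] [ 9.45976951e-05  9.90816709e-01 -1.35211743e-01  1.58699740e-04] [-1.49851935e-01  1.44082990e-01  1.83868403e+00 -2.01550312e-04
  1.15850558e+00  1.69227946e+00] [ 0.20518998 -0.44965315  0.32084122] -0.00031679033628994485 1.9
{'mtx': array([[309.70691629,   0.        , 319.34390366],
       [  0.        , 309.70691629, 198.99948829],
       [  0.        ,   0.        ,   1.        ]]), 'cam_to_world': array([[-2.67443742e-01, -9.24891962e-01, -2.70275235e-01,
         5.25584846e-01],
       [-9.63573417e-01,  2.56609248e-01,  7.53522618e-02,
        -1.74159579e-02],
       [-3.37576709e-04,  2.80582522e-01, -9.59829846e-01,
         3.12674345e-01],
       [ 0.00000000e+00,  0.00000000e+00,  0.00000000e+00,
         1.00000000e+00]])}
hole [318. 104.]
nearL [276. 161.]
nearR [360. 161.]
stopL [274. -16.]
railL [278. 235.]
railR [358. 235.]
tip [317. 254.]
```

View pics/w1.png

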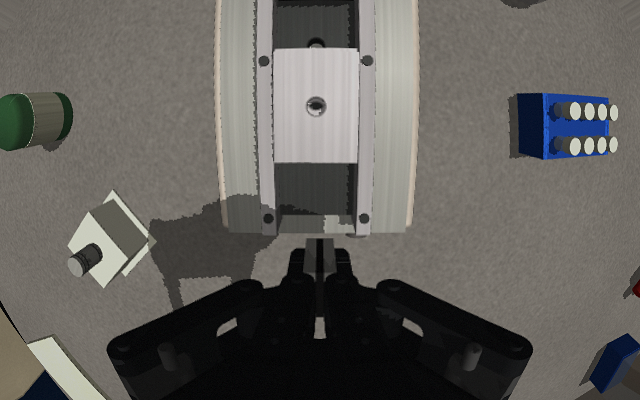

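The wrist view agrees with the map: the hole is at (316,105), predicted (318,104), and the plates' near edge is at v=162. Next I lower the shut fingers behind the plates.

Call:
jog_arm:
  deltas: [0,0,0,0,1.5,-40,0,0,0,0,0,1.5,-70,0,0,0,0,0,1.5,-85,0,0,0,0,0,1.5,-95,0,0,0,0,0,1.5,-101,0,0,0,0,0,1.5,-101,0,0,0,0,0,1.5,-101,0]

```text
clock: 2.65
position: [0.4583, 0.0034, 0.082]
ee_rot: [0.0, 0.991, -0.134, 0.001]
contact_force: [-0.1, -0.4, 0.5]
width: -0.0002
gripper_force: 0.0
```

Call:
jog_arm:
  deltas: [0,0,0,3.9,-1.1,0,0,0,0,0,7.7,-2.1,0,0,0,0,0,11.6,-3.2,0,0,0,0,0,14.5,-4.0,0,0,0,0,0,17.3,-4.8,0,0,0,0,0,20.2,-5.6,0,0,0,0,0,23.1,-6.4,0,0,0,0,0,26,-7.2,0,0,0,0,0,28.9,-8,0,0,0,0,0,31.8,-8.8,0,0,0,0,0,34.7,-9.6,0,0,0,0,0,37.6,-10.4,0,0,0,0,0,40.5,-11.2,0,0,0,0,0,43.4,-12,0,0,0,0,0,46.3,-12.8,0,0,0,0,0,49.1,-13.6,0,0,0,0,0,52,-14.4,0,0]

```text
clock: 4.35
position: [0.5099, -0.011, 0.0813]
ee_rot: [0.0, 0.991, -0.134, -0.0]
contact_force: [-1.4, -0.1, -1.3]
width: 0.0001
gripper_force: 0.6
```

Call:
jog_arm:
  deltas: [0,0,0,1.9,-0.5,0,0,0,0,0,3.9,-1.1,0,0,0,0,0,5.8,-1.6,0,0,0,0,0,7.7,-2.1,0,0,0,0,0,9.6,-2.7,0,0]

```text
clock: 4.85
position: [0.5193, -0.0136, 0.0813]
ee_rot: [0.0, 0.991, -0.134, -0.0]
contact_force: [-1.7, 0.8, -1.1]
width: 0.0
gripper_force: 0.6
```

Run:
```python
from h import *
s=manip.get_state();im=imaging.get_image("wrist");print(s["position"],s["contact_force"])
cv2.imwrite("pics/w2.png",cv2.resize(im[0:300,200:440],None,fx=2,fy=2,interpolation=cv2.INTER_CUBIC))
```

```text
[ 0.51934664 -0.01364803  0.08134845] [-1.69593015  0.76250161 -1.10631556]
```

View pics/w2.png

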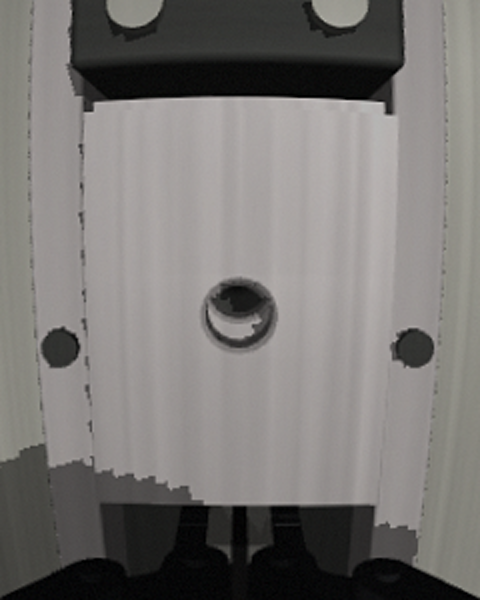

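The plates are moving together. The top plate's far edge (v≈100) is just short of the stop's base, and the hole is at (240,315). I push on in small steps.

Call:
jog_arm:
  deltas: [0,0,0,1,-0.3,0,0,0,0,0,1.9,-0.5,0,0,0,0,0,2.9,-0.8,0,0,0,0,0,2.9,-0.8,0,0]

```text
clock: 5.3
position: [0.5224, -0.0145, 0.0814]
ee_rot: [0.0, 0.991, -0.134, 0.0]
contact_force: [-1.6, 0.3, -0.5]
width: 0.0001
gripper_force: 0.4
```

Call:
jog_arm:
  deltas: [0,0,0,1,-0.3,0,0,0,0,0,1.9,-0.5,0,0,0,0,0,1.9,-0.5,0,0]

```text
clock: 5.6
position: [0.5237, -0.0148, 0.0813]
ee_rot: [0.0, 0.991, -0.134, -0.0]
contact_force: [-1.0, 0.9, 0.6]
width: -0.0
gripper_force: 1.4
```

Call:
jog_arm:
  deltas: [0,0,0,1,-0.3,0,0,0,0,0,1.9,-0.5,0,0,0,0,0,1.9,-0.5,0,0]

```text
clock: 5.9
position: [0.5258, -0.0154, 0.0813]
ee_rot: [0.0, 0.991, -0.134, -0.0]
contact_force: [-3.0, 1.0, 1.5]
width: -0.0003
gripper_force: 1.5
```

Call:
jog_arm:
  deltas: [0,0,0,1,-0.3,0,0,0,0,0,1.9,-0.5,0,0]

```text
clock: 6.1
position: [0.5277, -0.0159, 0.0813]
ee_rot: [0.0, 0.991, -0.134, -0.0]
contact_force: [-2.6, 0.7, 0.0]
width: -0.0003
gripper_force: 1.6
```

Call:
jog_arm:
  deltas: [0,0,0,1,-0.3,0,0]

```text
clock: 6.2
position: [0.5288, -0.0162, 0.0813]
ee_rot: [0.0, 0.991, -0.134, -0.0]
contact_force: [-2.1, 1.5, 0.9]
width: -0.0001
gripper_force: 1.6
```

Call:
jog_arm:
  deltas: [0,0,0,1,-0.3,0,0]

```text
clock: 6.3
position: [0.5294, -0.0164, 0.0812]
ee_rot: [-0.0, 0.991, -0.134, -0.001]
contact_force: [-4.6, 1.6, 2.8]
width: -0.0001
gripper_force: 2.7
```

Call:
jog_arm:
  deltas: [0,0,0,1,-0.3,0,0]

```text
clock: 6.4
position: [0.5294, -0.0164, 0.0811]
ee_rot: [-0.0, 0.991, -0.134, -0.002]
contact_force: [-7.4, 2.1, 3.9]
width: 0.0001
gripper_force: 3.7
```

Call:
jog_arm:
  deltas: [0,0,0,0.5,-0.1,0,0]

```text
clock: 6.5
position: [0.5294, -0.0164, 0.0811]
ee_rot: [-0.0, 0.991, -0.134, -0.002]
contact_force: [-6.6, 3.5, 3.8]
width: -0.0004
gripper_force: 3.8
```

Run:
```python
from h import *
s=manip.get_state();im=imaging.get_image("wrist");print(s["position"],s["contact_force"])
cv2.imwrite("pics/w3.png",cv2.resize(im[0:300,200:440],None,fx=2,fy=2,interpolation=cv2.INTER_CUBIC))
```

```text
[ 0.52944175 -0.01635129  0.08108553] [-6.58895698  3.45153806  3.787424  ]
```

View pics/w3.png

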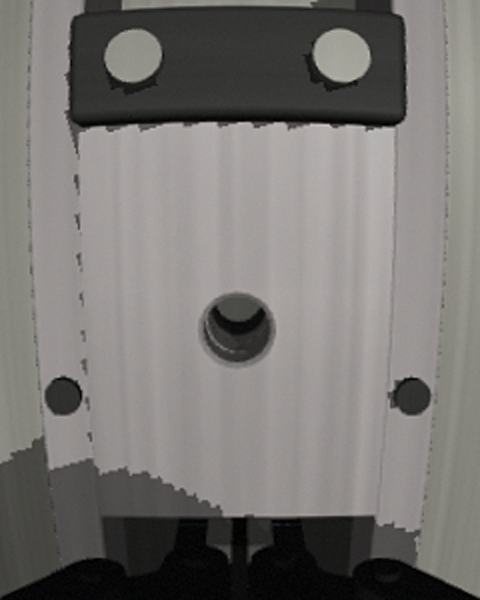

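The top plate is now flush against the stop (v≈125), with the hole at (238,328), and the force rises without motion. I push a little more to seat all three.

Call:
jog_arm:
  deltas: [0,0,0,1,-0.3,0,0,0,0,0,1,-0.3,0,0]

```text
clock: 6.75
position: [0.5295, -0.0164, 0.0809]
ee_rot: [-0.0, 0.991, -0.134, -0.003]
contact_force: [-8.0, 3.4, 4.7]
width: 0.0002
gripper_force: 4.3
```

Call:
jog_arm:
  deltas: [0,0,0,1,-0.3,0,0,0,0,0,1,-0.3,0,0]

```text
clock: 6.95
position: [0.5294, -0.0164, 0.0808]
ee_rot: [-0.0, 0.991, -0.134, -0.004]
contact_force: [-10.3, 3.2, 6.5]
width: 0.0003
gripper_force: 5.2
```

Run:
```python
from h import *
c=imaging.calibration("wrist");w=wray(c,(200+238/2,328/2),.095);a=np.radians(-15.5);d=w-np.array([.5633,-.0267])
print("hole",w,"shaker",[d[0]*np.cos(a)+d[1]*np.sin(a),-d[0]*np.sin(a)+d[1]*np.cos(a)])
print(wray(c,(200+80/2,127/2),.095),wray(c,(200+395/2,127/2),.095))
T=imaging.calibration("top");im=imaging.get_image("top");cv2.imwrite("pics/t2.png",im)
```

```text
hole [ 0.57851142 -0.02928791] shaker [np.float64(0.01534977903713523), np.float64(0.001571283128704715)]
[ 0.62381586 -0.01127062] [ 0.60819955 -0.06776954]
```

Call:
jog_arm:
  deltas: [0,0,0,-6,1.7,0,0,0,0,0,-12,3.3,0,0,0,0,0,-15,4,20,0,0,0,0,-15,4,60,0,0,0,0,-15,4,110,0.2,0,0,0,-72,282,110,0.6,0,0,0,-72,282,110,0.7,0,0,0,-72,282,110,0.7,0,0,0,-72,282,110,0.7,0,0,0,-72,282,110,0.7,0,0,0,-72,282,110,0.7,0,0,0,-72,282,110,0.7,0,0,0,-72,282,110,0.7,0,0,0,-72,282,110,0.7]

```text
clock: 8.4
position: [0.4619, 0.2638, 0.1914]
ee_rot: [0.0, 0.991, -0.135, 0.001]
contact_force: [-0.2, -0.4, 0.2]
width: 0.0596
gripper_force: 0.0
```

Run:
```python
from h import *
s=manip.get_state();c=imaging.calibration("wrist");im=imaging.get_image("wrist");print(s["position"],s["ee_rot"],s["contact_force"],s["width"],s["qpos"])
p=wproj(c,[.4615,.265,.095]).round().astype(int);print(p)
x,y=p; x0=max(x-100,0);y0=max(min(y-75,250),0);print(x0,y0)
cv2.imwrite("pics/w4.png",cv2.resize(im[y0:y0+150,x0:x0+200],None,fx=3,fy=3,interpolation=cv2.INTER_CUBIC))
t=imaging.get_image("top")
h=np.hstack([cv2.resize(im,(400,250)),cv2.resize(t[125:284,285:410],None,fx=3.2,fy=3.2,interpolation=cv2.INTER_CUBIC)[:500][:250]]) if 0 else t
cv2.imwrite("pics/t3.png",cv2.resize(t[125:284,285:410],None,fx=3.7,fy=3.7,interpolation=cv2.INTER_CUBIC))
```

```text
[0.4619338  0.26375485 0.19141665] [ 1.40933763e-04  9.90901516e-01 -1.34587617e-01  5.83045125e-04] [-0.22525241 -0.440627    0.17503446] 0.05959920981654019 [ 3.88520758e-01  2.45585416e-01  1.67936961e+00 -8.82089200e-04
  1.21576875e+00  2.22961797e+00]
[319 205]
219 130
```

View pics/w4.png

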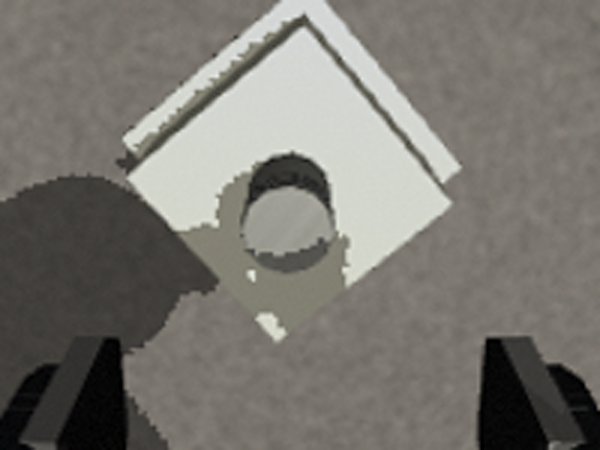

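View pics/t3.png

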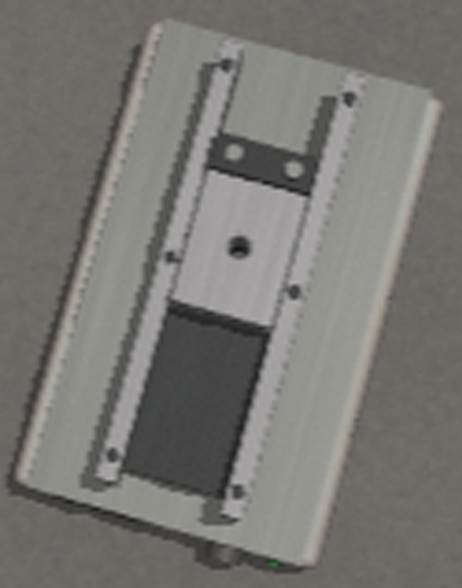

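The wrist view shows the knob's top centred near (289,222) in the crop, between the open fingers. The top view shows the plates at the stop, with the hole at (239,247).

Run:
```python
from h import *
c=imaging.calibration("wrist");print("knob",wray(c,(219+289/3,130+222/3),.095),"tcp",manip.get_state()["position"])
w=ray(imaging.calibration("top"),(285+239/3.7,125+247/3.7),.095);a=np.radians(-15.5);d=w-np.array([.5633,-.0267])
print("hole",w,[d[0]*np.cos(a)+d[1]*np.sin(a),-d[0]*np.sin(a)+d[1]*np.cos(a)])
```

```text
knob [0.46325476 0.26666973] tcp [0.46191413 0.26333348 0.19140022]
hole [ 0.57793114 -0.03081746] [np.float64(0.01519935796402554), np.float64(-5.770936054798597e-05)]
```

Call:
jog_arm:
  deltas: [0,0,0,1,1,-40,0.7,0,0,0,1,1,-75,0.7,0,0,0,1,1,-95,0.7,0,0,0,1,1,-107,0.7,0,0,0,1,1,-116,0.7,0,0,0,1,1,-116,0.7,0,0,0,1,1,-116,0.4,0,0,0,1,1,-116,0.2,0,0,0,1,1,-116,0.2,0,0,0,1,1,-116,0.1,0,0,0,1,1,-116,0.1,0,0,0,1,1,-116,0.1]
  grip_force: 40

```text
clock: 9.7
position: [0.4632, 0.2659, 0.0765]
ee_rot: [-0.001, 0.991, -0.134, 0.001]
contact_force: [-0.1, -0.8, 5.9]
width: 0.022
gripper_force: 39.1
```

Call:
jog_arm:
  deltas: [0,0,0,0,0,10,0.1,0,0,0,0,0,30,0.1,0,0,0,0,0,60,0.1,0,0,0,0,0,90,0.1,0,0,0,0,0,115,0.1,0,0,0,0,0,115,0.1,0,0,0,15,-37,115,0.1,0,0,0,29,-74,115,0.1,0,0,0,43,-111,115,0.1,0,0,0,58,-148,115,0.1,0,0,0,72,-185,115,0.1,0,0,0,87,-222,115,0.1,0,0,0,101,-259,115,0.1,0,0,0,110,-285,115,0.1,0,0,0,115,-296,115,0.1,0,0,0,115,-296,115,0.1,0,0,0,115,-296,115,0.1,0,0,0,115,-296,115,0.1]

```text
clock: 11.5
position: [0.5765, -0.0289, 0.1901]
ee_rot: [-0.0, 0.991, -0.134, -0.001]
contact_force: [0.1, -0.3, -1.1]
width: 0.0217
gripper_force: 39.8
```

Run:
```python
from h import *
s=manip.get_state();c=imaging.calibration("wrist");im=imaging.get_image("wrist");print(s["position"],s["ee_rot"],s["contact_force"],s["width"],s["gripper_force"])
p=s["position"]
for n,X in dict(hole=[.578,-.0305,.095],tip=[p[0],p[1],p[2]-.0675],shoulder=[p[0],p[1],p[2]-.0215]).items(): print(n,wproj(c,X).round(1))
cv2.imwrite("pics/w5.png",cv2.resize(im[100:300,220:420],None,fx=3,fy=3,interpolation=cv2.INTER_CUBIC))
```

```text
[ 0.57649045 -0.02894457  0.19005427] [-3.48086635e-04  9.91034289e-01 -1.33605732e-01 -6.52117753e-04] [ 0.10982862 -0.32226018 -1.11244974] 0.021720470401109544 39.798957109451294
hole [321.5 202.4]
tip [320.1 217. ]
shoulder [320.2 245.8]
```

View pics/w5.png

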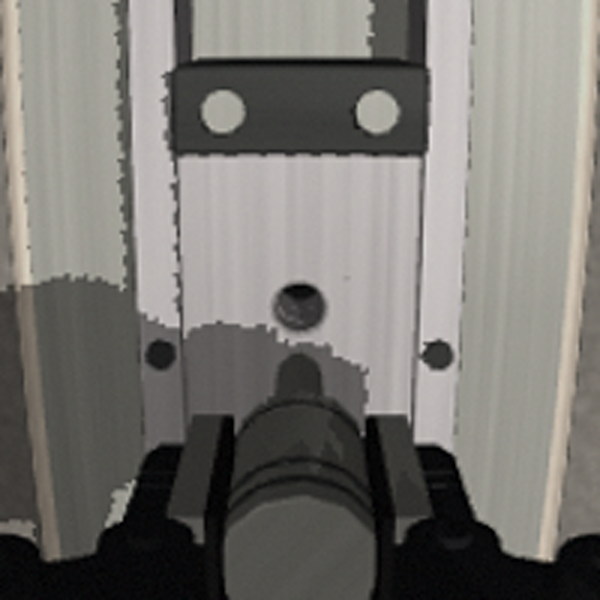

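The plate hole is at (299,307) in the crop, the pin tip at about (298,365), and the knob top disc is centred near (302,572).

Run:
```python
from h import *
s=manip.get_state();c=imaging.calibration("wrist");p=s["position"];a=np.radians(-15.5)
R=np.array([[np.cos(a),np.sin(a)],[-np.sin(a),np.cos(a)]])
for n,u,v,z in [("hole",299,307,.095),("tip",298,366,p[2]-.0675),("knobfaredge",302,497,p[2]+.0185),("shoulder faredge",298,403,p[2]-.0215),("tipfaredge",298,353,p[2]-.0675),("stopedge",300,153,.095)]:
    w=wray(c,(220+u/3,100+v/3),z);print(n,w,"rel TCP, shaker axes mm",(R@(w-p[:2])*1000).round(1))
```

```text
hole [ 0.57859648 -0.02921403] rel TCP, shaker axes mm [1.9 0.3]
tip [ 0.57331511 -0.02752968] rel TCP, shaker axes mm [-3.6  0.5]
knobfaredge [ 0.58592992 -0.03162317] rel TCP, shaker axes mm [ 9.7 -0.1]
shoulder faredge [ 0.58324223 -0.0302884 ] rel TCP, shaker axes mm [6.7 0.5]
tipfaredge [ 0.57634336 -0.02835879] rel TCP, shaker axes mm [-0.5  0.5]
stopedge [ 0.61635043 -0.03979304] rel TCP, shaker axes mm [41.1  0.2]
```

Call:
jog_arm:
  deltas: [0,0,0,2,-0.6,-8,0.1,0,0,0,4.3,-1.2,-16,0.1,0,0,0,4.3,-1.2,-22,0.1,0,0,0,4.3,-1.2,-22,0.1,0,0,0,4.3,-1.2,-22,0.1]

```text
clock: 12.05
position: [0.5815, -0.0316, 0.1679]
ee_rot: [0.0, 0.991, -0.134, -0.0]
contact_force: [-0.2, -0.2, -2.0]
width: 0.0219
gripper_force: 39.8
```

Run:
```python
from h import *
s=manip.get_state();c=imaging.calibration("wrist");im=imaging.get_image("wrist");print(s["position"],s["contact_force"])
sc=imaging.get_image("scene");C=imaging.calibration("scene");Ti=np.linalg.inv(C["cam_to_world"]);q=Ti@np.array([.578,-.0305,.1,1]);uv=(C["mtx"]@q[:3])/q[2];print(uv)
x,y=map(int,uv[:2].round())
A=cv2.resize(im[150:270,270:370],None,fx=5,fy=5,interpolation=cv2.INTER_CUBIC)
B=cv2.resize(sc[y-60:y+60,x-30:x+30],None,fx=5,fy=5,interpolation=cv2.INTER_CUBIC)
h=np.hstack([A,B]);print(h.shape,x,y);cv2.imwrite("pics/w6.png",h[:600,:800])
```

```text
[ 0.58147043 -0.03162498  0.1679144 ] [-0.21089002 -0.21946752 -2.00110017]
[315.17955451 206.37171937   1.        ]
(600, 800, 3) 315 206
```

View pics/w6.png

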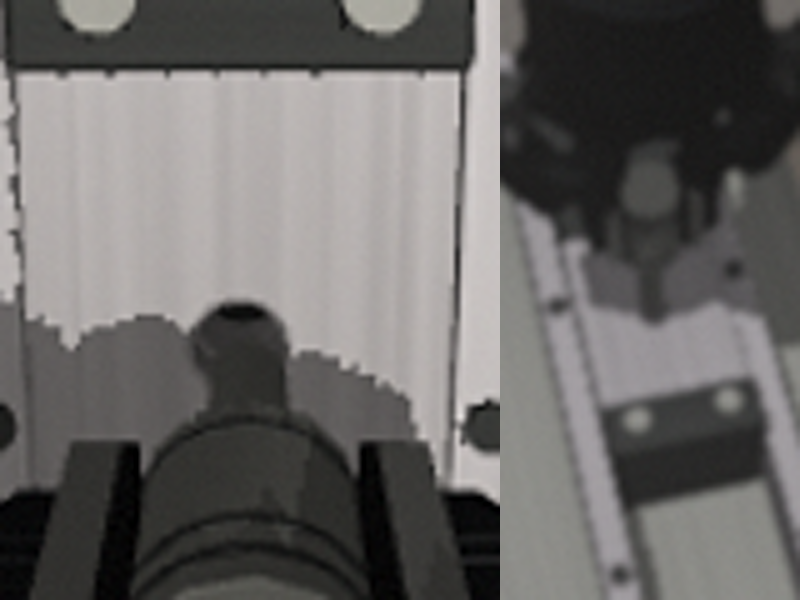

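The left half shows the hole centred near (240,347), with the shank axis at u≈248, so the pin is about 1 mm off sideways. The tip's edge inside the hole is low in contrast, so I'll read the grey levels numerically.

Run:
```python
from h import *
im=imaging.get_image("wrist");g=cv2.cvtColor(im,cv2.COLOR_BGR2GRAY)
print("     ",*range(304,334))
for r in range(206,238): print(r,*["%3d"%x for x in g[r,304:334]])
c=imaging.calibration("wrist");p=manip.get_state()["position"];a=np.radians(-15.5);print(p)
for z in (.095,.085,.075,.065): print("hole axis",z,wproj(c,[.578,-.0305,z]).round(1))
for dx in (0,-.0015,-.003):
  for h in (.0675,.0595,.03): print(dx,h,wproj(c,[p[0]+dx*np.cos(a),p[1]+dx*np.sin(a),p[2]-h]).round(1))
```

```text
304 305 306 307 308 309 310 311 312 313 314 315 316 317 318 319 320 321 322 323 324 325 326 327 328 329 330 331 332 333
206 168 169 171 174 176 176 177 178 174 169 168 170 173 173 172 170 171 169 168 168 169 171 176 176 175 175 174 173 173 175
207 168 169 173 174 176 175 177 178 174 170 169 168 170 173 174 171 170 169 169 168 171 171 177 178 177 175 173 174 174 173
208 168 169 171 174 177 176 176 178 175 170 168 170 173 174 174 173 170 167 169 168 169 171 176 178 176 176 173 173 173 173
209 169 170 170 174 177 176 177 177 174 172 170 173 166 165 166 167 174 174 170 170 170 169 176 178 176 175 173 172 173 172
210 167 167 172 176 176 176 178 177 171 157 148 125 116 116 117 119 133 147 159 168 172 171 176 178 176 174 175 174 174 172
211 166 167 172 175 178 177 172 166 148 118  97  46  43  44  41  46  62  94 125 150 166 173 177 178 177 176 175 173 172 170
212 167 170 173 173 167 170 149 127  94  47   8  11  12  11  11  13   8  26  62 108 144 168 177 177 174 173 172 174 173 171
213 169 171 176 154  87  86  64  48  41  35  23  16  13  17  14  16  15  19  30  60  97 135 179 177 175 175 173 
[... 2679 characters left out ...]
  57  56  56  52  50  46  40  35  34  37  37  46  57  59  61
236  73  55  47  43  31  19  33  49  57  56  56  52  52  53  52  52  53  55  56  57  58  59  56  51  50  40  31  43  61  44
237  52  39  29  28  36  51  51  52  51  51  53  53  52  52  53  54  53  55  58  54  58  57  59  56  57  57  54  45  31  28
[ 0.58182882 -0.03181693  0.16859969]
hole axis 0.095 [319.7 219.7]
hole axis 0.085 [319.7 215. ]
hole axis 0.075 [319.7 210.6]
hole axis 0.065 [319.7 206.7]
0 0.0675 [320.1 217.2]
0 0.0595 [320.1 221.3]
0 0.03 [320.2 239.5]
-0.0015 0.0675 [320.1 219.2]
-0.0015 0.0595 [320.1 223.4]
-0.0015 0.03 [320.2 241.9]
-0.003 0.0675 [320.1 221.3]
-0.003 0.0595 [320.1 225.6]
-0.003 0.03 [320.2 244.3]
```

Call:
jog_arm:
  deltas: [0,0,0,-0.3,0.8,-2,0.1,0,0,0,-0.3,0.8,-5,0.1,0,0,0,-0.3,0.8,-8,0.1,0,0,0,-0.3,0.8,-11,0.1,0,0,0,-0.3,0.8,-11,0.1]

```text
clock: 12.7
position: [0.5809, -0.0309, 0.1567]
ee_rot: [0.0, 0.991, -0.134, -0.001]
contact_force: [-0.4, -0.1, -0.9]
width: 0.0221
gripper_force: 39.8
```

Call:
jog_arm:
  deltas: [0,0,0,0,0,-2,0.1,0,0,0,0,0,-4,0.1,0,0,0,0,0,-4,0.1]

```text
clock: 13.0
position: [0.5811, -0.0309, 0.153]
ee_rot: [0.0, 0.991, -0.134, -0.0]
contact_force: [-0.6, 0.3, -1.1]
width: 0.022
gripper_force: 39.8
```

Call:
jog_arm:
  deltas: [0,0,0,0,0,-2,0.1,0,0,0,0,0,-4,0.1,0,0,0,0,0,-6,0.1,0,0,0,0,0,-6,0.1]

```text
clock: 13.4
position: [0.581, -0.0309, 0.1469]
ee_rot: [0.0, 0.991, -0.134, -0.0]
contact_force: [-0.6, -0.3, -2.0]
width: 0.0217
gripper_force: 39.8
```

Call:
jog_arm:
  deltas: [0,0,0,0,0,-2,0.1,0,0,0,0,0,-4,0.1,0,0,0,0,0,-6,0.1,0,0,0,0,0,-6,0.1]

```text
clock: 13.8
position: [0.5811, -0.0309, 0.141]
ee_rot: [0.0, 0.991, -0.134, -0.0]
contact_force: [0.4, 0.8, -1.0]
width: 0.0219
gripper_force: 39.8
```

Call:
jog_arm:
  deltas: [0,0,0,0,0,-2,0.1,0,0,0,0,0,-4,0.1,0,0,0,0,0,-6,0.1,0,0,0,0,0,-6,0.1]

```text
clock: 14.2
position: [0.5811, -0.0309, 0.1349]
ee_rot: [0.0, 0.991, -0.134, -0.0]
contact_force: [-0.4, 0.8, -1.0]
width: 0.0218
gripper_force: 39.8
```

Call:
jog_arm:
  deltas: [0,0,0,0,0,-2,0.1,0,0,0,0,0,-4,0.1,0,0,0,0,0,-4,0.1]

```text
clock: 14.5
position: [0.5811, -0.0309, 0.131]
ee_rot: [0.0, 0.991, -0.134, -0.0]
contact_force: [1.0, 0.6, -0.8]
width: 0.0218
gripper_force: 39.8
```

Call:
jog_arm:
  deltas: [0,0,0,0,0,-2,0.1,0,0,0,0,0,-4,0.1,0,0,0,0,0,-4,0.1]

```text
clock: 14.8
position: [0.5811, -0.0309, 0.127]
ee_rot: [0.0, 0.991, -0.134, -0.0]
contact_force: [-0.1, 0.6, -0.2]
width: 0.0221
gripper_force: 39.8
```

Call:
jog_arm:
  deltas: [0,0,0,0,0,-2,0.1,0,0,0,0,0,-4,0.1,0,0,0,0,0,-6,0.1,0,0,0,0,0,-6,0.1]

```text
clock: 15.2
position: [0.5811, -0.0309, 0.1209]
ee_rot: [0.0, 0.991, -0.134, -0.0]
contact_force: [-0.2, 0.5, -0.7]
width: 0.0218
gripper_force: 39.8
```

Call:
jog_arm:
  deltas: [0,0,0,0,0,-1,0.1,0,0,0,0,0,-2,0.1,0,0,0,0,0,-2,0.1]

```text
clock: 15.5
position: [0.5812, -0.0309, 0.1192]
ee_rot: [0.0, 0.991, -0.134, -0.0]
contact_force: [-0.4, 0.0, -1.2]
width: 0.0217
gripper_force: 39.8
```

Call:
jog_arm:
  deltas: [0,0,0,0,0,-1,0.1,0,0,0,0,0,-1,0.1]

```text
clock: 15.7
position: [0.5812, -0.0309, 0.1182]
ee_rot: [0.0, 0.991, -0.134, -0.0]
contact_force: [-0.1, -0.2, -1.8]
width: 0.0219
gripper_force: 39.8
```

Call:
jog_arm:
  deltas: [0,0,0,0,0,-1,0.1,0,0,0,0,0,-1,0.1]

```text
clock: 15.9
position: [0.5812, -0.0309, 0.1172]
ee_rot: [0.0, 0.991, -0.134, -0.0]
contact_force: [0.8, 0.2, -0.9]
width: 0.0219
gripper_force: 39.8
```

Call:
jog_arm:
  deltas: [0,0,0,0,0,-1,0.1,0,0,0,0,0,-1,0.1]

```text
clock: 16.1
position: [0.5815, -0.0309, 0.1166]
ee_rot: [0.0, 0.991, -0.134, 0.0]
contact_force: [-0.1, -0.6, 0.6]
width: 0.0221
gripper_force: 40.0
```

The shoulder touches at the expected height, so I release and retreat straight up.

Call:
jog_arm:
  deltas: [0,0,0,0,0,0,0.3,0,0,0,0,0,0,0.45,0,0,0,0,0,0,0.6,0,0,0,0,0,0,0.6,0,0,0,0,0,0,0.6]

```text
clock: 16.6
position: [0.5813, -0.031, 0.1163]
ee_rot: [0.0, 0.991, -0.134, 0.0]
contact_force: [-0.2, -0.5, -0.2]
width: 0.0512
gripper_force: 0.0
```

Call:
jog_arm:
  deltas: [0,0,0,0,0,15,0.6,0,0,0,0,0,40,0.6,0,0,0,0,0,80,0.6,0,0,0,0,0,100,0.6,0,0,0,0,0,100,0.6,0,0,0,0,0,100,0.6]

```text
clock: 17.2
position: [0.5811, -0.0309, 0.2162]
ee_rot: [0.0, 0.991, -0.134, 0.0]
contact_force: [-0.8, 0.1, -0.6]
width: 0.0512
gripper_force: 0.0
```

Run:
```python
from h import *
s=manip.get_state();c=imaging.calibration("wrist");im=imaging.get_image("wrist");print(s["position"],s["contact_force"],s["width"])
g=cv2.cvtColor(im,cv2.COLOR_BGR2GRAY)
for z in (.135,.095): print("knob",z,wproj(c,[.578,-.0305,z]).round(1))
for r in range(180,236,2): print(r,*["%3d"%x for x in g[r,290:350:2]])
```

```text
[ 0.58109332 -0.03088808  0.21615041] [-0.79367101  0.07994433 -0.55782091] 0.05116956588956149
knob 0.135 [320.7 214.8]
knob 0.095 [320.5 199.2]
180 178 176 181 177 180 183 178 176 173 176 181 182 181 172 178 174 174 174 181 180 179 177 179 182 180 174 173 180 172 183
182 179 174 180 175 180 181 176 176 174 174 178 181 179 175 178 174 174 172 181 180 180 177 178 182 181 176 172 178 170 182
184 176 174 179 176 180 181 176 177 172 174 179 180 182 169 173 170 171 174 181 180 177 175 179 180 179 174 173 176 170 182
186 177 175 179 175 178 181 176 175 173 173 183 155  91  52  52  45  59  87 160 182 177 176 178 181 180 174 170 176 169 182
188 174 171 177 175 178 181 175 175 173 171  87  51  41  55  53  54  57  56  48 119 180 173 177 182 180 173 172 177 170 183
190 174 171 177 174 178 181 178 175 174  67  49  49  49  53  54  56  56  57  59  51 127 175 177 181 181 171 171 175 170 181
192 173 169 176 173 176 150 115  95  86  36  48  49  51  52  53  55  58  60  61  60  58 121 180 179 177 170 172 175 171 181
194 173 169 176 176 180 157  92  96  68  49  49  44  37  41  36  45  45  36  52  62  6
[... 1817 characters left out ...]
  83  83  83  82  78  81  82  80  81  82  87  92 153 176 169 164 169 165 172 181
226  92  91  93  93  92  96  93  92  90  90  90  86  80  81  80  83  81  80  84  88  93  90 106 177 169 165 168 164 172 181
228  94  91  94  92  93  95  94  90  89  90  93  94  93  85  85  84  87  91  97  95  95  90  87 178 169 166 169 164 172 180
230  94  91  94  92  92  95  95  91  89  90  91  92  95  91  91  92  90  93  97  93  94  86 180 176 168 164 167 164 173 180
232  92  92  93  93  91  94  95  92  89  88  92  93  96  89  91  91  92  92  98  95  94  90 152 175 167 165 168 163 172 180
234  91  90  93  92  91  93  95  91  89  89  92  94  94  90  92  92  93  92  96  95  93  90 130 175 167 166 167 163 173 177
```

The knob's top disc is at (319,213), against a predicted (321,215) for the home height, so the pin is standing home. I hand the job in.

```bash
python3 -c "
from rig import manip
print(manip.sign_off())"
```

```text
the job is handed in; nothing more can be done
None
```

I pushed the three plates up against the stop, put the pin down through them until its knob rested on the top plate, let go of it and handed the job in at about 17 s; the hand-in returned no verdict.

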